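# Load a mortar prism in a slide and centre it by its end play

### The arm

A 6-joint arm with a two-finger parallel gripper is mounted at the origin on a cart in front of the work surface, level with it; the furniture and walls round the work are solid. World frame = base frame: x ahead of the robot, y to its left, z up, the work surface at z = 0. Lengths are in mm, angles in rad, forces in N, time in s.
With the tool pointing down it reaches from about 250 to 850 mm from the base axis. Payload 12.5 kg.
Tool frame: the origin (TCP) lies where the fingers leave the gripper's body, on its centre line; the fingertips stand 84 mm ahead of it and the grasp point (between the pads) lies manip.grip_point_offset ahead of it (manip.grip_point_offset is the distance from the TCP to the grasp point, in mm); z points along the fingers, y is the direction in which the jaws open and shut (so a half turn about z gives the same grasp; the last joint's range is limited). The gripper opens to 93 mm and grips with 3 to 60 N. Pads are 15 mm wide; open, the fingers measure 128 mm over their backs; the gripper's body (75 mm by 188 mm) begins 65 mm behind the grasp point.
Start: joints at [1.222, 0.351, 1.652, -0, 1.139, -0.085], TCP at [143.382, 530.968, 302.733] pointing down, gripper open.
Joint ranges: [-2.75, 2.75], [-0.79, 2.1], [0.01, 2.65], [-1.57, 4.71], [0.07, 3.14], [-2.87, 2.87]. Speed limits (rad/s): [2.22, 2.22, 2.79, 3.14, 3.14, 3.14].

### API

Orientations are given as a unit quaternion [x, y, z, w].
In Python, from rig import telemetry, vision, finish_job, manip gives the robot as it stands. The module is installed in compiled form; this text tells all that it offers.
- The arm moves only by the shell command python3 -m pendant 'ROWS' [OPENING] [FORCE]. ROWS is JSON, a list of rows, each an object with "translation": the shift along the tool's x, y, z in m, a list of three; "turn": the turn, a rotation vector about the tool's x, y, z in rad, a list of three. In form: [{"translation": [dx, dy, dz], "turn": [ax, ay, az]}, ...]. A call has exactly 10 rows; each row is the pose to reach, as a shift and turn from the pose measured when the call began, along the tool's axes at that moment; what a row does not reach only later rows make up. A row lasts 1/8 s, in which the tool goes at most 62.5 mm and 10.7 degrees, less where a joint would pass 70% of its speed; a pose out of reach is approached as far as the arm can. A call with a gripper value outside its range is refused whole. OPENING is the finger opening in m, from 0 to 0.093, set as the call begins (- or left out, the last holds). The fingers move at their own pace and stop on an object; FORCE is the grip in N (left out, the last holds). Time passes only in rows, so rows that repeat a pose let the fingers close, or fill a call up. It gives the time, the measured TCP pose, the force and the opening at its end, in the units of the state.
- telemetry.observe(): the state, without advancing time (a new reading comes with each control period).
- vision.grab_frame(name): name is "side" or "top"; returns a dict with "frame" (400x640x3 uint8, red, green, blue), "K" (3x3 intrinsics, pixels), "distortion" ([k1, k2, p1, p2, k3] as OpenCV has them; the pictures are not rectified), "cam_to_world" (4x4, takes a point from camera to world coordinates). Camera axes: x right, y down, z forward; pixel columns grow to the right and rows downward; lengths in mm; the calibration is good to about 2 mm. A picture is of the moment at which its call begins. There is no depth.
- finish_job(): hands the job in, once; it reports no verdict.
Trained networks look in a picture, given as the dict that the camera call returned (one of the last four; its "shot" number tells which), for a name from the list of things; names that differ only in an ending like _2 or _b are one class to them, and where a whole thing is asked for, a point or a joint stands for the part that bears it (a point fixed in the world has none). Each returns a list of dicts, best first, with "conf" (0 to 1); they miss things now and then, are a little off and sometimes report something else, mostly with a low value. They report only what shows in the picture. A call takes as long as a camera call. They do not tell look-alikes from the thing itself.
- vision.spot_in(picture, label): "position" ([x, y, z] in mm, in world coordinates, good to about 4 mm: the middle of the surface that is visible of it).
The state is a dict: "time_s": time; "q": joint angles; "dq": joint speeds; "joint_efforts": joint torques, N m; "tool_pos": TCP position; "ee_rot": TCP orientation; "wrist_force": force on the tool from outside, world axes, zero at the start; "torque": the same for the moment, N m; "grip_width": opening from 0.0 (shut) to 1.0 (fully open).
Only numpy, scipy, OpenCV 4.12 (cv2) and the standard library are available. Lean on these libraries where they do the work, as an engineer would, in place of code of your own. Each camera call takes 0.05 s, during which the arm holds its last target. There are 200 camera calls.

### The job

Bring the standing mortar prism to the tipping board, stand it with its foot against the board's left end, let go, and push it over so that it lies on the board; then take it again and lay it in the sliding carriage. With the prism in it, slide the carriage gently to the left until the hidden spring buffer there resists, then to the right until the other one does, without ramming either. Leave the carriage midway between the two buffers, touching neither, with the prism lying in it, and leave the tins and the jar where they are.

Things in the scene. Friction and masses are not known exactly. Their poses are not given: they have to be found in the camera images.
- prism_mid (a point): centre of the mortar prism, a plain grey bar 40 x 40 x 160 mm, 0.4 to 0.75 kg; its long axis is y. It starts standing on one end on the bench (y up, centre 80 mm above the bench), at the left.
- prism: the same mortar prism as a body (origin at the middle of one long face, 20 mm from the centre)
- board_edge (a point): middle of the upper edge of the tipping board's left end, 14 mm above the bench; y points out of that end, away from the board, which extends 180 mm to -y. The prism stands against this end with its centre 20 mm out (+y). Pushed toward -y at 110 to 140 mm above the bench it tips over this edge, falls flat on the board along y, and lies with its centre about 40 to 80 mm from the edge.
- board: the tipping board: fixed flat plate with a black rubber face, 180 mm long (y), 100 mm wide (x), 14 mm high, on the bench nearest the robot; origin under its centre
- carriage_seat (a point): centre of the carriage's floor, 35 mm above the bench, where the prism's underside goes (prism centre 20 mm above this point, its long axis along y). The carriage slides along y (+y is roughly the robot's left).
- carriage: the bare steel carriage, 190 mm long (y), 78 mm wide. At each end of its floor are an upright wall 26 mm high and two low cheeks 16 mm high and 30 mm long: 168 mm between the walls, 48 mm between the cheeks; the middle 110 mm of its sides is open for fingers. It slides with about 1 N of friction and stays where it is left. Origin below the seat point, on the bench.
- cradle: fixed grey slide 300 mm long (y), behind the board, that the carriage runs on; origin under its centre. Hidden in it are two spring buffers, soft from zero, 1.2 N per mm. Their places differ each time: the carriage is free for 20 to 28 mm between them, the middle of that play lies up to 19 mm either way from the slide's middle, and the carriage starts anywhere in it.
- feeler_left (a joint): reading (m) of a feather-light feeler pin beside the left (+y) buffer, hidden in the slide: 0 while the carriage is more than 6 mm from the buffer, 0.006 where the carriage just meets the buffer, above that it has pushed the buffer in by the rest
- feeler_right (a joint): the same for the right (-y) buffer
- tin_a: round aluminium tin 59 mm wide, 38 mm high, a bystander; origin at its underside
- tin_b: second tin alike, a bystander
- jar: clear screw jar 62 mm wide, 94 mm high, a bystander; origin at its underside
There are look-alikes about, which are no part of the job. Of the things like the prism, leave any that is pink; of the rest the smaller one is meant.

How it is judged:
By the outcome, as a careful person would: the job done as asked, in the order asked, and still so for the second after the job is handed in, with the robot touching nothing.
It also fails if it takes over 69 s, if anything falls off the work surface, if the arm or the gripper's body presses on something with over 40 N, if the wrist force passes 120 N, or if a joint passes its speed limit or range.

## Working session

There is one attempt and no reset: what is moved stays moved. The work goes in short steps, Python scripts to look and compute and a shell command to move; the robot and the scene stay as the last step left them, time stands still between calls to the robot, and variables do not carry over. Pictures are saved under pics/ and viewed, about 8 in all and at most 12, crops included, and the job is handed in when it is done.

```bash
mkdir -p pics
cat > h.py <<'E'
import numpy as np,cv2
from scipy.spatial.transform import Rotation as R
from rig import telemetry,vision,manip
def ray(p,uv,z):
    d=np.array(p["distortion"],float);K=np.array(p["K"],float);T=np.array(p["cam_to_world"],float)
    n=cv2.undistortPoints(np.array([[uv]],float),K,d)[0,0];v=T[:3,:3]@[n[0],n[1],1];o=T[:3,3]
    return (o+v*(z-o[2])/v[2]).round(1)
def proj(p,P):
    T=np.linalg.inv(np.array(p["cam_to_world"],float))
    return cv2.projectPoints(np.array(P,float).reshape(-1,1,3),cv2.Rodrigues(T[:3,:3])[0],T[:3,3],np.array(p["K"],float),np.array(p["distortion"],float))[0][:,0].round(1)
def save(p,n,crop=None,s=1):
    f=p["frame"]
    if crop: f=f[crop[1]:crop[3],crop[0]:crop[2]]
    cv2.imwrite("pics/"+n,cv2.resize(f[:,:,::-1],None,fx=s,fy=s,interpolation=cv2.INTER_CUBIC))
def state():
    s=telemetry.observe();print(s["time_s"],np.round(s["tool_pos"],1),R.from_quat(s["ee_rot"]).as_matrix().round(3).tolist(),np.round(s["wrist_force"],1),s["grip_width"])
    return s
def row(pos):
    "shift in tool axes (m) to bring TCP to world pos (mm)"
    s=telemetry.observe();return (R.from_quat(s["ee_rot"]).inv().apply(np.array(pos)-s["tool_pos"])/1000).round(4)
E
python3 - <<'E'
from h import *
s=state();print(manip.grip_point_offset)
print(s.keys())
for n in("side","top"):
    p=vision.grab_frame(n);save(p,n+"0.png",s=1.25)
    print(n,np.array(p["cam_to_world"]).round(2).tolist())
    for l in("prism","board","carriage","cradle","tin_a","jar","board_edge","carriage_seat"):
        try:
            for d in vision.spot_in(p,l)[:4]: print(l,np.round(d["position"]),round(d["conf"],2),proj(p,d["position"])[0])
        except Exception as e: print(l,e)
E
```

```text
0.0 [143.3 530.7 302.2] [[-0.965, 0.261, -0.0], [0.261, 0.965, -0.001], [0.0, -0.001, -1.0]] [-0.2  0.1 -0.1] 0.9994783699453033
65.3
dict_keys(['time_s', 'q', 'dq', 'joint_efforts', 'tool_pos', 'ee_rot', 'wrist_force', 'torque', 'grip_width'])
side [[0.98, -0.08, 0.19, 364.67], [-0.21, -0.4, 0.89, -1195.87], [0.0, -0.91, -0.4, 668.88], [0.0, 0.0, 0.0, 1.0]]
prism [523. 267.  90.] 0.7 [272.8 189.3]
prism [418. 257.  90.] 0.66 [244.3 192.5]
prism [477. 344. 133.] 0.62 [257.8 172. ]
board [439.  24.  16.] 0.87 [256.7 240.6]
carriage [619. -69.  38.] 0.64 [318.4 242.6]
carriage [424. 258.  90.] 0.62 [245.7 192.1]
cradle [438.  20.  14.] 0.16 [256.6 241.6]
tin_a [ 446. -282.   35.] 0.84 [269.8 289.5]
tin_a [ 442. -182.   31.] 0.8 [264.4 270.6]
jar [752.  64.  56.] 0.84 [348.6 215.5]
board_edge [440.  25.  18.] 0.55 [257.2 239.7]
carriage_seat [624. -75.  36.] 0.85 [320.6 243.9]
top [[0.0, -0.99, 0.15, 470.49], [-1.0, -0.0, 0.02, 38.57], [-0.02, -0.15, -0.99, 1075.85], [0.0, 0.0, 0.0, 1.0]]
prism [475. 356. 204.] 0.91 [193.4 257.2]
prism [420. 262. 158.] 0.88 [238.  280.3]
prism [518. 271. 160.] 0.72 [235.5 239.6]
prism [ 442. -158.   37.] 0.34 [402.8 270.8]
board [441.  42.  14.] 0.73 [329.  270.3]
carriage [ 620. -107.   33.] 0.72 [382.2 206.1]
cradle [ 618. -205.   27.] 0.6 [417.1 206.9]
tin_a [ 441. -158.   35.] 0.96 [402.5 271. ]
tin_a [ 448. -263.   37.] 0.6 [441.8 268.8]
jar [753.  88.  93.] 0.65 [312.2 154.2]
board_edge [440.  46.  15.] 0.9 [327.5 270.7]
carriage_seat [ 619. -109.   34.] 0.74 [382.9 206.3]
```

View pics/side0.png

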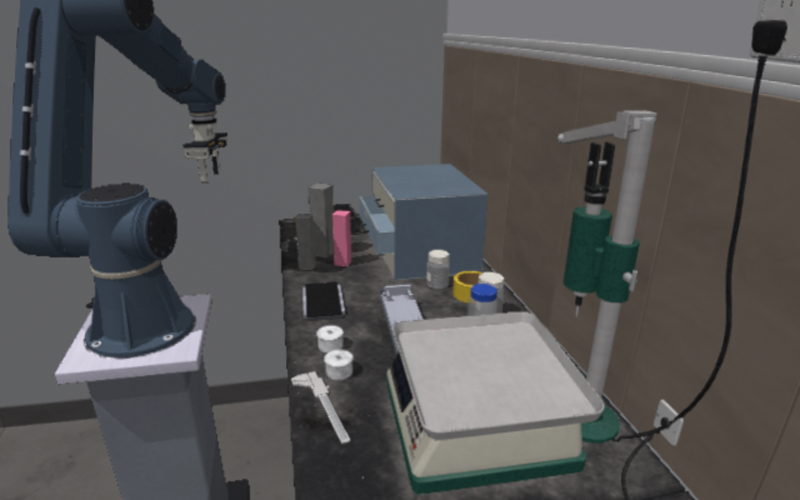

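View pics/top0.png

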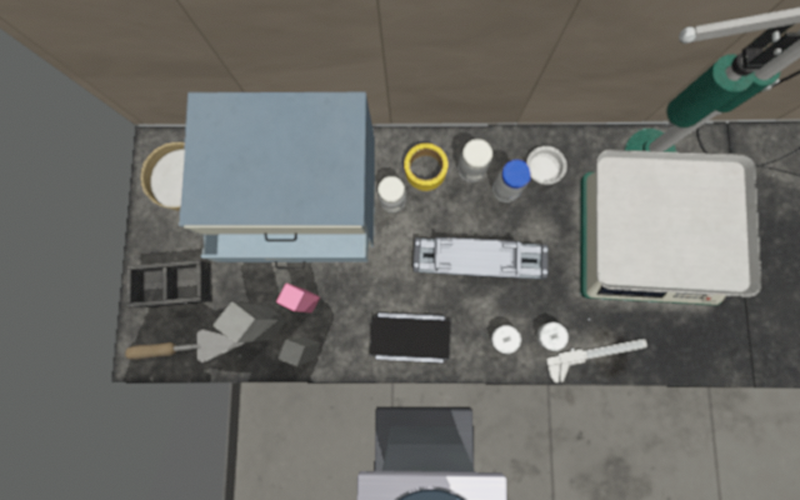

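Run:
```python
from h import *
t=vision.grab_frame("top");s=vision.grab_frame("side")
k=1/1.25
for n,a,b,z in(("tin1",(330,333),(506,339),38),("tin2",(339,357),(553,336),38),("jar",(438,255),(391,190),94),("boardL-near",(305,284),(371,356),14)):
    print(n,ray(s,np.array(a)*k,z),ray(t,np.array(b)*k,z))
print(proj(t,[[0,0,0],[0,0,100]]),proj(s,[[0,0,0],telemetry.observe()["tool_pos"]]))
save(t,"tc.png",(165,190,445,310),2.85)
save(s,"sc.png",(215,135,355,235),5.7)
```

```text
tin1 [ 442.5 -172.2   38. ] [ 440.5 -163.5   38. ]
tin2 [ 450.9 -268.6   38. ] [ 447.7 -264.6   38. ]
jar [759.   71.3  94. ] [758.9  86.3  94. ]
boardL-near [405.  130.3  14. ] [400.9 131.8  14. ]
[[344.9 441.1]
 [346.6 461.5]] [[112.1 262.2]
 [165.6 121. ]]
```

View pics/tc.png

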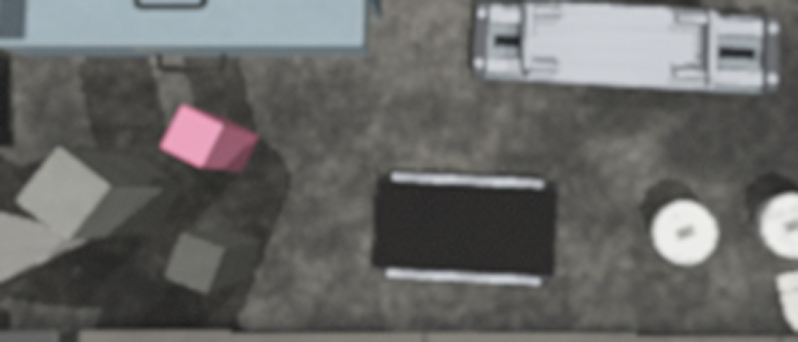

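View pics/sc.png

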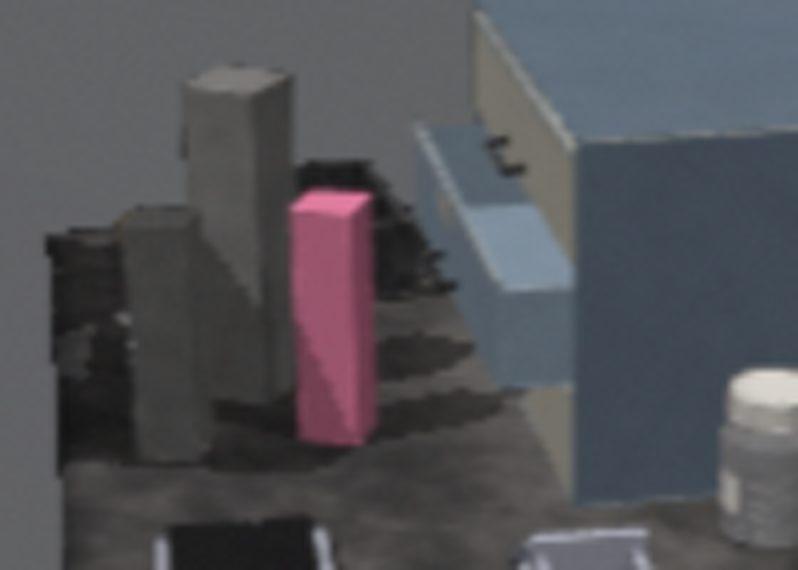

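Run:
```python
from h import *
t=vision.grab_frame("top");s=vision.grab_frame("side")
c=lambda u,v:(165+(u+.5)/2.85-.5,190+(v+.5)/2.85-.5)
f=t["frame"];q=lambda n,pts,z:print(n,[ray(t,c(*p),z)[:2].tolist() for p in pts])
q("prism top",[(185,233),(226,247),(207,294),(165,277),(195,263)],160)
q("bigs/pink",[(62,193),(193,137)],190)
q("board",[(378,174),(556,181),(552,278),(373,267)],14)
q("rails",[(390,176),(545,184),(385,273),(542,282)],14)
q("cradle",[(476,5),(778,18),(778,92),(475,75)],20)
q("carr",[(523,8),(710,12),(710,87),(523,80)],50)
# prism base & top in side: crop scale 5.7 at 215,135
d=lambda u,v:(215+(u+.5)/5.7-.5,135+(v+.5)/5.7-.5)
print("side base",ray(s,d(140,462),0),ray(s,d(208,460),0),"top",ray(s,d(130,222),160),ray(s,d(190,226),160),ray(s,d(160,207),160))
for P in([420,262,0],[420,262,160]):print(proj(s,P))
```

```text
prism top [[441.5, 282.3], [429.9, 247.0], [391.1, 261.6], [404.9, 297.7], [416.6, 272.8]]
bigs/pink [[474.7, 377.6], [521.0, 271.0]]
board [[494.9, 131.8], [488.8, -44.0], [395.4, -39.1], [404.8, 135.4]]
rails [[493.0, 119.8], [485.8, -33.2], [399.2, 123.5], [391.5, -29.3]]
cradle [[663.9, 34.8], [650.6, -265.5], [576.7, -262.5], [593.0, 35.8]]
carr [[655.4, -10.9], [651.4, -191.9], [578.3, -189.6], [584.7, -10.5]]
side base [394.3 257.3   0. ] [437.4 251.6   0. ] top [399.  265.3 160. ] [435.  250.2 160. ] [418.9 290.  160. ]
[[246.1 214.5]]
[[243.4 173.4]]
```

The small grey bar at top-crop pixel (195,263) is the one meant. Of the three standing bars, the large grey at (62,193) is bigger and the one at (209,137) is pink. The side crop agrees: the small grey bar is at (165,340). Prism is at about (417,271), with its faces turned about 20°. The board's left edge is at about (450,134), and the board and cradle are yawed -2.7°.

```bash
python3 -m pendant '[{"translation":[-0.02,-0.01,-0.02],"turn":[0,0,0.18]},{"translation":[-0.06,-0.03,-0.04],"turn":[0,0,0.36]},{"translation":[-0.11,-0.06,-0.04],"turn":[0,0,0.54]},{"translation":[-0.16,-0.09,-0.04],"turn":[0,0,0.72]},{"translation":[-0.21,-0.115,-0.04],"turn":[0,0,0.9]},{"translation":[-0.26,-0.14,-0.04],"turn":[0,0,1.08]},{"translation":[-0.3,-0.162,-0.04],"turn":[0,0,1.26]},{"translation":[-0.32,-0.173,-0.04],"turn":[0,0,1.44]},{"translation":[-0.332,-0.179,-0.04],"turn":[0,0,1.6]},{"translation":[-0.332,-0.179,-0.04],"turn":[0,0,1.665]}]' 0.093 25
python3 - <<'E'
from h import *
s=state();print(row([417,271,250]))
p=vision.grab_frame("side");save(p,"s1.png",(175,75,335,215),5)
print(proj(p,[s["tool_pos"],s["tool_pos"]-np.array([0,0,84])]))
E
```

```text
time_s: 2.35
tool_pos: [417.9, 270.9, 342.7]
ee_rot: [0.823, 0.568, 0.0, 0.0]
wrist_force: [0.6, 0.1, -0.1]
grip_width: 1.003
2.35 [417.9 270.9 342.7] [[0.355, 0.935, 0.0], [0.935, -0.355, -0.0], [-0.0, 0.0, -1.0]] [ 0.6  0.1 -0.1] 1.0028666674799152
[-0.0002 -0.0008  0.0927]
[[239.4 121.7]
 [240.9 145.7]]
```

View pics/s1.png

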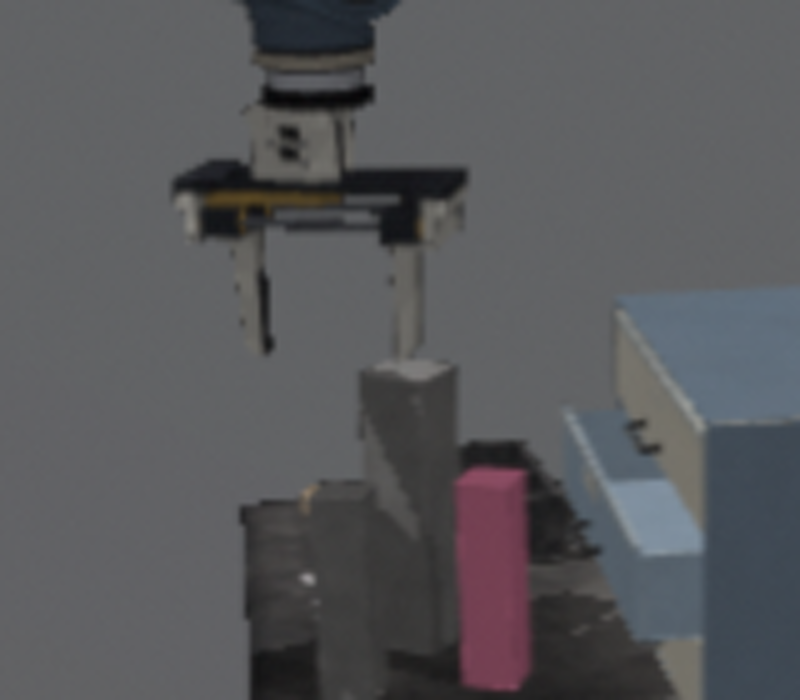

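The side crop shows the open jaws straddling the small grey bar: fingers at crop x 255 and 405, bar top at 345. I'll descend.

```bash
python3 -m pendant '[{"translation":[0,0,0.03],"turn":[0,0,0]},{"translation":[0,0,0.07],"turn":[0,0,0]},{"translation":[0,0,0.1],"turn":[0,0,0]},{"translation":[0,0,0.125],"turn":[0,0,0]},{"translation":[0,0,0.14],"turn":[0,0,0]},{"translation":[0,0,0.15],"turn":[0,0,0]},{"translation":[0,0,0.158],"turn":[0,0,0]},{"translation":[0,0,0.163],"turn":[0,0,0]},{"translation":[0,0,0.163],"turn":[0,0,0]},{"translation":[0,0,0.163],"turn":[0,0,0]}]' 0.093 25
python3 -m pendant '[{"translation":[0,0,0],"turn":[0,0,0]},{"translation":[0,0,0],"turn":[0,0,0]},{"translation":[0,0,0],"turn":[0,0,0]},{"translation":[0,0,0],"turn":[0,0,0]},{"translation":[0,0,0],"turn":[0,0,0]},{"translation":[0,0,0],"turn":[0,0,0]},{"translation":[0,0,0],"turn":[0,0,0]},{"translation":[0,0,0],"turn":[0,0,0]},{"translation":[0,0,0],"turn":[0,0,0]},{"translation":[0,0,0],"turn":[0,0,0]}]' 0.02 25
python3 - <<'E'
from h import *
state()
p=vision.grab_frame("top")
for d in vision.spot_in(p,"board_edge")[:2]+vision.spot_in(p,"board")[:2]: print(np.round(d["position"]),d["conf"])
E
```

```text
time_s: 3.65
tool_pos: [417.7, 271.3, 180.1]
ee_rot: [0.824, 0.567, 0.0, 0.0]
wrist_force: [1.0, -0.4, -0.3]
grip_width: 1.0
time_s: 4.9
tool_pos: [417.6, 271.3, 180.1]
ee_rot: [0.824, 0.567, 0.0, 0.0]
wrist_force: [-1.5, -0.1, 1.6]
grip_width: 0.427
4.9 [417.6 271.3 180.1] [[0.356, 0.934, 0.0], [0.934, -0.356, 0.0], [0.0, 0.0, -1.0]] [-1.5 -0.1  1.6] 0.42746132780084445
[442.  47.  14.] 0.79
[438.  46.  17.] 0.74
```

```bash
python3 -m pendant '[{"translation":[0,0,-0.015],"turn":[0,0,0]},{"translation":[0,0,-0.035],"turn":[0,0,0]},{"translation":[-0.01,0.01,-0.04],"turn":[0,0,-0.06]},{"translation":[-0.03,0.025,-0.04],"turn":[0,0,-0.12]},{"translation":[-0.05,0.042,-0.04],"turn":[0,0,-0.2]},{"translation":[-0.066,0.055,-0.04],"turn":[0,0,-0.26]},{"translation":[-0.075,0.062,-0.04],"turn":[0,0,-0.31]},{"translation":[-0.078,0.0655,-0.04],"turn":[0,0,-0.316]},{"translation":[-0.078,0.0655,-0.04],"turn":[0,0,-0.316]},{"translation":[-0.078,0.0655,-0.04],"turn":[0,0,-0.316]}]' 0.02 30
python3 - <<'E'
from h import *
state()
p=vision.grab_frame("top");q=vision.grab_frame("side")
a=cv2.resize(p["frame"][210:310,240:400],None,fx=4,fy=4,interpolation=2)
b=cv2.resize(q["frame"][140:260,210:370],None,fx=4,fy=4,interpolation=2)[:200*2+80]
cv2.imwrite("pics/c2.png",cv2.resize(np.vstack([a,b]),None,fx=.66,fy=.66)[:,:,::-1])
E
```

```text
time_s: 6.3
tool_pos: [450.9, 175.4, 220.1]
ee_rot: [0.724, 0.69, 0.0, -0.0]
wrist_force: [-1.1, 0.6, -5.1]
grip_width: 0.43
6.3 [450.9 175.4 220.1] [[0.049, 0.999, 0.0], [0.999, -0.049, 0.0], [0.0, 0.0, -1.0]] [-1.1  0.6 -5.1] 0.4300636412875489
```

View pics/c2.png

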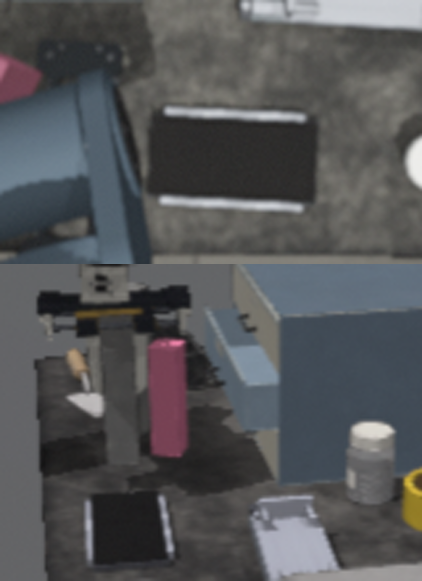

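The prism hangs upright in the jaws (foot at 122,462 in the lower panel), beside the board's left end. I'll lower it and close the gap.

```bash
python3 -m pendant '[{"translation":[0,0,0.012],"turn":[0,0,0]},{"translation":[0,0,0.025],"turn":[0,0,0]},{"translation":[0,0,0.033],"turn":[0,0,0]},{"translation":[0,0,0.034],"turn":[0,0,0]},{"translation":[-0.005,0,0.034],"turn":[0,0,0]},{"translation":[-0.009,0,0.034],"turn":[0,0,0]},{"translation":[-0.012,0,0.034],"turn":[0,0,0]},{"translation":[-0.015,0,0.034],"turn":[0,0,0]},{"translation":[-0.017,0,0.034],"turn":[0,0,0]},{"translation":[-0.017,0,0.034],"turn":[0,0,0]}]' 0.02 30
python3 -m pendant '[{"translation":[-0.0005,0,0],"turn":[0,0,0]},{"translation":[-0.001,0,0],"turn":[0,0,0]},{"translation":[-0.0015,0,0],"turn":[0,0,0]},{"translation":[-0.002,0,0],"turn":[0,0,0]},{"translation":[-0.0025,0,0],"turn":[0,0,0]},{"translation":[-0.003,0,0],"turn":[0,0,0]},{"translation":[-0.0035,0,0],"turn":[0,0,0]},{"translation":[-0.004,0,0],"turn":[0,0,0]},{"translation":[-0.004,0,0],"turn":[0,0,0]},{"translation":[-0.004,0,0],"turn":[0,0,0]}]' 0.02 30
```

```text
time_s: 7.65
tool_pos: [450.1, 158.3, 186.1]
ee_rot: [0.724, 0.69, 0.0, 0.0]
wrist_force: [-0.2, -0.3, -4.9]
grip_width: 0.43
time_s: 8.9
tool_pos: [449.9, 154.3, 186.1]
ee_rot: [0.724, 0.69, 0.0, 0.0]
wrist_force: [-0.5, 0.4, -5.6]
grip_width: 0.432
```

```bash
python3 -m pendant '[{"translation":[-0.0005,0,0],"turn":[0,0,0]},{"translation":[-0.001,0,0],"turn":[0,0,0]},{"translation":[-0.0015,0,0],"turn":[0,0,0]},{"translation":[-0.002,0,0],"turn":[0,0,0]},{"translation":[-0.0025,0,0],"turn":[0,0,0]},{"translation":[-0.003,0,0],"turn":[0,0,0]},{"translation":[-0.0035,0,0],"turn":[0,0,0]},{"translation":[-0.004,0,0],"turn":[0,0,0]},{"translation":[-0.004,0,0],"turn":[0,0,0]},{"translation":[-0.004,0,0],"turn":[0,0,0]}]' 0.02 30
```

```text
time_s: 10.15
tool_pos: [449.7, 150.8, 186.3]
ee_rot: [0.724, 0.69, 0.001, -0.0]
wrist_force: [-1.4, 7.4, -2.8]
grip_width: 0.43
```

```bash
python3 -m pendant '[{"translation":[0.001,0,0],"turn":[0,0,0]},{"translation":[0.001,0,0.001],"turn":[0,0,0]},{"translation":[0.001,0,0.002],"turn":[0,0,0]},{"translation":[0.001,0,0.003],"turn":[0,0,0]},{"translation":[0.001,0,0.004],"turn":[0,0,0]},{"translation":[0.001,0,0.005],"turn":[0,0,0]},{"translation":[0.001,0,0.006],"turn":[0,0,0]},{"translation":[0.001,0,0.0065],"turn":[0,0,0]},{"translation":[0.001,0,0.0065],"turn":[0,0,0]},{"translation":[0.001,0,0.0065],"turn":[0,0,0]}]' 0.02 30
```

```text
time_s: 11.4
tool_pos: [449.8, 151.8, 180.1]
ee_rot: [0.724, 0.69, 0.001, -0.0]
wrist_force: [-2.6, -0.3, 5.8]
grip_width: 0.427
```

```bash
python3 -m pendant '[{"translation":[-0.0005,0,-0.0005],"turn":[0,0,0]},{"translation":[-0.001,0,-0.0005],"turn":[0,0,0]},{"translation":[-0.0015,0,-0.0005],"turn":[0,0,0]},{"translation":[-0.0015,0,-0.0005],"turn":[0,0,0]},{"translation":[-0.0015,0,-0.0005],"turn":[0,0,0]},{"translation":[-0.0015,0,-0.0005],"turn":[0,0,0]},{"translation":[-0.0015,0,-0.0005],"turn":[0,0,0]},{"translation":[-0.0015,0,-0.0005],"turn":[0,0,0]},{"translation":[-0.0015,0,-0.0005],"turn":[0,0,0]},{"translation":[-0.0015,0,-0.0005],"turn":[0,0,0]}]' 0.02 30
python3 -m pendant '[{"translation":[0,0,0],"turn":[0,0,0]},{"translation":[0,0,0],"turn":[0,0,0]},{"translation":[0,0,0],"turn":[0,0,0]},{"translation":[0,0,0],"turn":[0,0,0]},{"translation":[0,0,0],"turn":[0,0,0]},{"translation":[0,0,-0.02],"turn":[0,0,0]},{"translation":[0,0,-0.05],"turn":[0,0,0]},{"translation":[0,0,-0.08],"turn":[0,0,0]},{"translation":[0,0,-0.09],"turn":[0,0,0]},{"translation":[0,0,-0.09],"turn":[0,0,0]}]' 0.075 30
python3 -m pendant '[{"translation":[0.02,0,0],"turn":[0,0,0]},{"translation":[0.045,0,0],"turn":[0,0,0]},{"translation":[0.06,0,0],"turn":[0,0,0]},{"translation":[0.062,0,0.01],"turn":[0,0,0]},{"translation":[0.062,0,0.03],"turn":[0,0,0]},{"translation":[0.062,0,0.05],"turn":[0,0,0]},{"translation":[0.062,0,0.07],"turn":[0,0,0]},{"translation":[0.062,0,0.08],"turn":[0,0,0]},{"translation":[0.062,0,0.08],"turn":[0,0,0]},{"translation":[0.062,0,0.08],"turn":[0,0,0]}]' 0.0 30
python3 - <<'E'
from h import *
state()
p=vision.grab_frame("top");q=vision.grab_frame("side")
a=cv2.resize(p["frame"][210:310,240:400],None,fx=4,fy=4,interpolation=2)
b=cv2.resize(q["frame"][140:260,210:370],None,fx=4,fy=4,interpolation=2)[:480]
cv2.imwrite("pics/c3.png",cv2.resize(np.vstack([a,b]),None,fx=.66,fy=.66)[:,:,::-1])
E
```

```text
time_s: 12.65
tool_pos: [449.8, 150.7, 180.5]
ee_rot: [0.724, 0.69, 0.001, -0.001]
wrist_force: [-0.7, 5.7, -5.3]
grip_width: 0.429
time_s: 13.9
tool_pos: [449.7, 150.5, 270.4]
ee_rot: [0.724, 0.69, 0.001, -0.0]
wrist_force: [0.0, 0.2, -0.6]
grip_width: 0.807
time_s: 15.15
tool_pos: [453.1, 212.5, 191.0]
ee_rot: [0.724, 0.69, 0.002, -0.0]
wrist_force: [0.3, 0.9, -0.7]
grip_width: 0.003
15.15 [453.1 212.5 191. ] [[0.049, 0.999, 0.002], [0.999, -0.049, 0.003], [0.003, 0.002, -1.0]] [ 0.3  0.9 -0.7] 0.003445145161138178
```

View pics/c3.png

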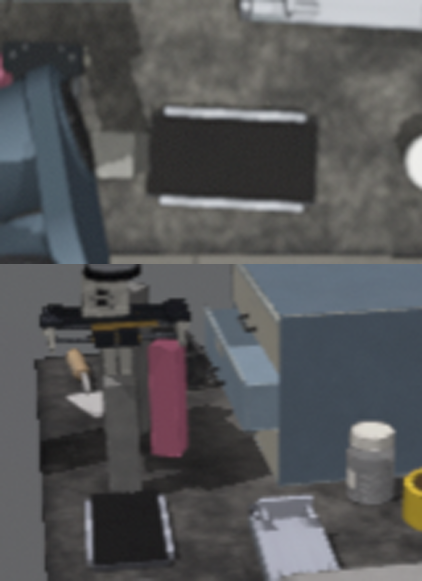

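The prism stands free with its foot at the board's end: top panel (115,157), side foot (122,490) against the board edge. Now the push.

```bash
python3 -m pendant '[{"translation":[-0.012,0,0],"turn":[0,0,0]},{"translation":[-0.022,0,0],"turn":[0,0,0]},{"translation":[-0.027,0,0],"turn":[0,0,0]},{"translation":[-0.031,0,0],"turn":[0,0,0]},{"translation":[-0.035,0,0],"turn":[0,0,0]},{"translation":[-0.039,0,0],"turn":[0,0,0]},{"translation":[-0.043,0,0],"turn":[0,0,0]},{"translation":[-0.047,0,0],"turn":[0,0,0]},{"translation":[-0.051,0,0],"turn":[0,0,0]},{"translation":[-0.055,0,0],"turn":[0,0,0]}]' 0.0 30
python3 -m pendant '[{"translation":[-0.004,0,0],"turn":[0,0,0]},{"translation":[-0.008,0,0],"turn":[0,0,0]},{"translation":[-0.012,0,0],"turn":[0,0,0]},{"translation":[-0.016,0,0],"turn":[0,0,0]},{"translation":[-0.02,0,0],"turn":[0,0,0]},{"translation":[-0.022,0,0],"turn":[0,0,0]},{"translation":[-0.022,0,-0.02],"turn":[0,0,0]},{"translation":[-0.022,0,-0.05],"turn":[0,0,0]},{"translation":[0.02,0,-0.07],"turn":[0,0,0]},{"translation":[0.08,0,-0.08],"turn":[0,0,0]}]' 0.0 30
python3 - <<'E'
from h import *
state()
p=vision.grab_frame("top")
save(p,"c4.png",(230,180,430,300),4)
for l in("prism","prism_mid","carriage_seat","carriage"):
  for d in vision.spot_in(p,l)[:4]: print(l,np.round(d["position"],1),round(d["conf"],2))
E
```

```text
time_s: 16.5
tool_pos: [450.3, 157.4, 190.9]
ee_rot: [0.724, 0.69, 0.002, -0.0]
wrist_force: [-0.3, 0.4, 0.8]
grip_width: 0.006
time_s: 17.75
tool_pos: [454.5, 237.7, 272.6]
ee_rot: [0.725, 0.689, 0.003, 0.0]
wrist_force: [1.1, -0.2, -0.5]
grip_width: 0.002
17.75 [454.5 237.7 272.6] [[0.051, 0.999, 0.004], [0.999, -0.051, 0.003], [0.003, 0.004, -1.0]] [ 1.1 -0.2 -0.5] 0.0023786762411776657
prism [445.   85.7  55.8] 0.8
prism [502.5 370.9 219.2] 0.44
prism_mid [442.3  83.8  53.2] 0.61
prism_mid [501.8 369.3 220.3] 0.58
carriage_seat [ 618.3 -108.6   35.3] 0.59
carriage [446.2  84.8  55. ] 0.74
carriage [ 618.1 -106.    34.7] 0.63
carriage [750.1  86.   92.2] 0.18
```

View pics/c4.png

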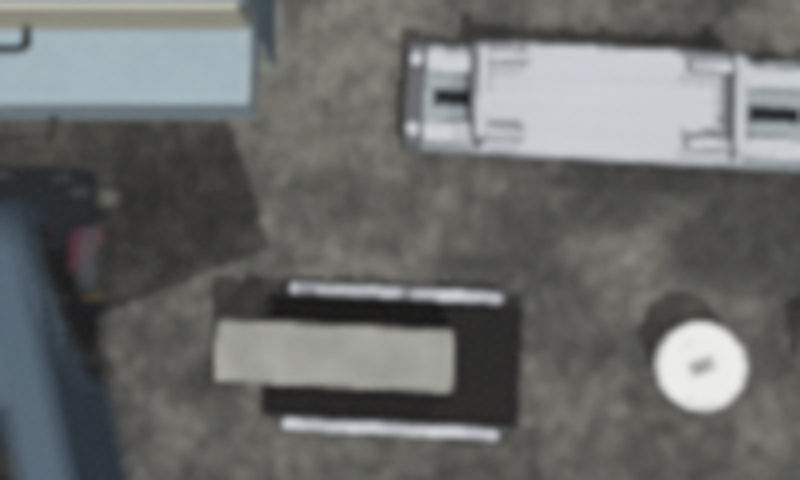

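The prism lies on the board (crop corners 216,320 to 453,393). The carriage's left wall is at x≈474 and its right wall at x≈735.

Run:
```python
from h import *
t=vision.grab_frame("top")
c=lambda u,v:(230+(u+.5)/4-.5,180+(v+.5)/4-.5)
pr=np.array([ray(t,c(*p),54)[:2] for p in[(216,320),(455,330),(453,393),(214,382)]])
print(pr,pr.mean(0),np.degrees(np.arctan2(*(pr[0]-pr[1]+pr[3]-pr[2]))))
cc=np.array([ray(t,c(*p),61)[:2] for p in[(476,42),(738,52),(736,162),(472,152)]])
print(cc,cc.mean(0));print([ray(t,c(*p),50)[:2] for p in[(524,45),(524,63),(522,122),(524,140),(685,54),(683,72),(683,132),(685,150)]])
m=pr.mean(0);print(row([m[0],m[1],160]))
# edge profile along the middle rows
g=cv2.cvtColor(t["frame"],cv2.COLOR_RGB2GRAY);print(g[203,330:425].tolist());print(g[208,330:425].tolist())
```

```text
[[470.  165. ]
 [464.    3.4]
 [422.4   5. ]
 [428.8 165.5]] [446.3    84.725] 2.2046476113719393
[[ 660.   -11.6]
 [ 653.  -190.4]
 [ 577.4 -186.7]
 [ 583.8   -8.4]] [618.55  -99.275]
[array([659.9, -45.5]), array([647.2, -45.3]), array([606. , -43.5]), array([593.5, -44.7]), array([ 653.6, -156.5]), array([ 640.9, -154.8]), array([ 599.2, -153.7]), array([ 586.7, -154.7])]
[-0.152  -0.0002  0.1104]
[71, 86, 104, 110, 110, 129, 158, 161, 126, 78, 58, 59, 63, 63, 64, 58, 54, 78, 129, 171, 195, 202, 202, 203, 204, 205, 204, 204, 205, 205, 205, 205, 205, 206, 206, 206, 205, 206, 206, 206, 206, 206, 206, 207, 207, 207, 206, 207, 207, 206, 206, 206, 206, 207, 206, 207, 206, 206, 207, 206, 206, 206, 206, 206, 206, 206, 206, 207, 206, 206, 206, 206, 206, 206, 205, 206, 207, 204, 197, 184, 157, 127, 106, 134, 179, 193, 183, 167, 161, 161, 158, 159, 160, 158, 158]
[70, 93, 105, 110, 112, 133, 162, 174, 173, 172, 172, 169, 160, 156, 156, 146, 121, 108, 145, 187, 200, 200, 200, 201, 202, 202, 202, 202, 202, 203, 203, 203, 204, 204, 204, 204, 205, 205, 206, 206, 206, 205, 206, 206, 206, 207, 206, 206, 206, 206, 206, 205, 205, 205, 206, 205, 204, 205, 205, 204, 205, 204, 204, 204, 205, 204, 204, 204, 204, 204, 205, 204, 204, 204, 204, 206, 206, 204, 193, 176, 150, 121, 104, 139, 184, 192, 162, 101, 55, 44, 46, 43, 44, 44, 46]
```

Run:
```python
from h import *
t=vision.grab_frame("top");save(t,"c5.png",(328,183,428,227),8)
```

```text
(no output)
```

View pics/c5.png

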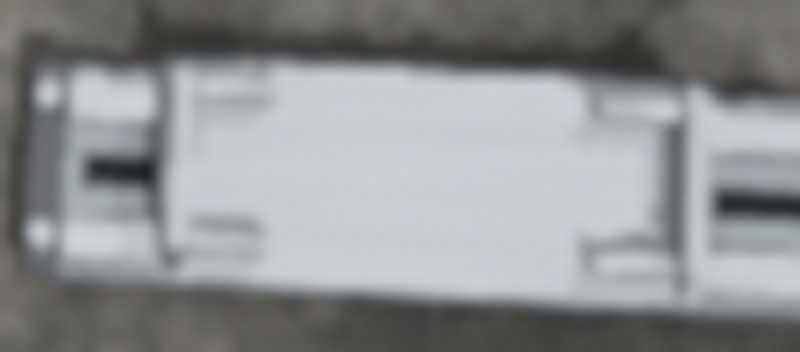

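Run:
```python
from h import *
t=vision.grab_frame("top")
c=lambda u,v:(328+(u+.5)/8-.5,183+(v+.5)/8-.5)
for p,z in[((425,172),51),((430,181),35),((235,163),51),((630,181),51),((265,160),51),((585,180),51),((163,160),61),((690,180),61)]:print(p,z,ray(t,c(*p),z))
# check projected model
y=np.array([.047,.999]);x=np.array([.999,-.047]);C=np.array([620,-100])
for a,b,z in[(24,54,51),(-24,54,51),(24,-54,51),(-24,-54,51),(39,95,61),(-39,95,61),(39,-95,61),(-39,-95,61),(39,0,35),(-39,0,35)]:
    P=C+a*x+b*y;u=proj(t,[P[0],P[1],z])[0];print(a,b,z,((u-[328,183]+.5)*8-.5).round())
```

```text
(425, 172) 51 [ 622.8 -100.2   51. ]
(430, 181) 35 [ 622. -104.   35.]
(235, 163) 51 [625.9 -34.8  51. ]
(630, 181) 51 [ 619.7 -170.3   51. ]
(265, 160) 51 [626.9 -45.2  51. ]
(585, 180) 51 [ 620.  -154.9   51. ]
(163, 160) 61 [625.4  -9.5  61. ]
(690, 180) 61 [ 618.6 -188.5   61. ]
24 54 51 [270. 104.]
-24 54 51 [265. 241.]
24 -54 51 [584. 119.]
-24 -54 51 [581. 256.]
39 95 61 [155.  51.]
-39 95 61 [145. 276.]
39 -95 61 [711.  76.]
-39 -95 61 [708. 303.]
39 0 35 [422.  77.]
-39 0 35 [416. 297.]
```

```bash
python3 -m pendant '[{"translation":[-0.03,0,0],"turn":[0,0,0]},{"translation":[-0.08,0,0.02],"turn":[0,0,0]},{"translation":[-0.13,0,0.05],"turn":[0,0,0]},{"translation":[-0.15,0,0.08],"turn":[0,0,0]},{"translation":[-0.153,0,0.11],"turn":[0,0,0]},{"translation":[-0.153,0,0.14],"turn":[0,0,0]},{"translation":[-0.153,0,0.157],"turn":[0,0,0]},{"translation":[-0.153,0,0.165],"turn":[0,0,0]},{"translation":[-0.153,0,0.167],"turn":[0,0,0]},{"translation":[-0.153,0,0.167],"turn":[0,0,0]}]' 0.068 30
python3 -m pendant '[{"translation":[0,0,0],"turn":[0,0,0]},{"translation":[0,0,0],"turn":[0,0,0]},{"translation":[0,0,0],"turn":[0,0,0]},{"translation":[0,0,0],"turn":[0,0,0]},{"translation":[0,0,0],"turn":[0,0,0]},{"translation":[0,0,0],"turn":[0,0,0]},{"translation":[0,0,0],"turn":[0,0,0]},{"translation":[0,0,-0.02],"turn":[0,0,0]},{"translation":[0,0,-0.05],"turn":[0,0,0]},{"translation":[0,0,-0.06],"turn":[0,0,0]}]' 0.02 40
python3 - <<'E'
from h import *
state();print(row([613,-100,167]),row([621,-100,167]),telemetry.observe()["torque"])
E
```

```text
time_s: 19.4
tool_pos: [446.9, 83.5, 104.0]
ee_rot: [0.725, 0.689, 0.002, -0.0]
wrist_force: [0.4, -0.8, 0.3]
grip_width: 0.73
time_s: 20.65
tool_pos: [446.9, 83.4, 164.7]
ee_rot: [0.725, 0.689, 0.002, 0.0]
wrist_force: [0.1, -0.2, -5.6]
grip_width: 0.428
20.65 [446.9  83.4 164.7] [[0.051, 0.999, 0.003], [0.999, -0.051, 0.002], [0.003, 0.003, -1.0]] [ 0.1 -0.2 -5.6] 0.42805278938497665
[-0.1748  0.1752 -0.0022] [-0.1743  0.1832 -0.0021] [-0.13366359  0.02156758  0.03356148]
```

```bash
python3 -m pendant '[{"translation":[-0.01,0.01,-0.02],"turn":[0,0,0]},{"translation":[-0.04,0.04,-0.02],"turn":[0,0,0]},{"translation":[-0.075,0.08,-0.02],"turn":[0,0,0]},{"translation":[-0.11,0.12,-0.02],"turn":[0,0,0]},{"translation":[-0.14,0.15,-0.02],"turn":[0,0,0]},{"translation":[-0.165,0.173,-0.02],"turn":[0,0,0]},{"translation":[-0.173,0.18,-0.01],"turn":[0,0,0]},{"translation":[-0.1755,0.183,0],"turn":[0,0,0]},{"translation":[-0.1755,0.183,0.008],"turn":[0,0,0]},{"translation":[-0.1755,0.183,0.008],"turn":[0,0,0]}]' 0.02 40
python3 - <<'E'
from h import *
state();p=vision.grab_frame("top");q=vision.grab_frame("side")
a=cv2.resize(p["frame"][170:240,310:450],None,fx=5,fy=5,interpolation=2)
b=cv2.resize(q["frame"][190:280,270:410],None,fx=5,fy=5,interpolation=2)
cv2.imwrite("pics/c6.png",cv2.resize(np.vstack([a,b]),None,fx=.74,fy=.74)[:,:,::-1])
E
```

```text
time_s: 21.9
tool_pos: [620.1, -100.3, 155.9]
ee_rot: [0.725, 0.689, 0.002, -0.001]
wrist_force: [-0.0, 0.6, -5.0]
grip_width: 0.428
21.9 [ 620.1 -100.3  155.9] [[0.05, 0.999, 0.002], [0.999, -0.05, 0.003], [0.003, 0.001, -1.0]] [-0.   0.6 -5. ] 0.42775031194882784
```

View pics/c6.png

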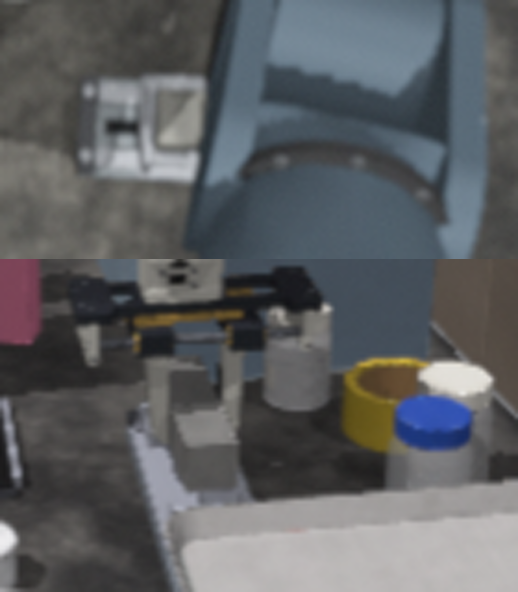

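Prism is over the carriage and in line with it (top panel end at 157,117; side panel centred over the slide). I'll lower it with a force check.

```bash
python3 -m pendant '[{"translation":[0.0003,0.0005,0.005],"turn":[0,0,0]},{"translation":[0.0003,0.0005,0.01],"turn":[0,0,0]},{"translation":[0.0003,0.0005,0.013],"turn":[0,0,0]},{"translation":[0.0003,0.0005,0.016],"turn":[0,0,0]},{"translation":[0.0003,0.0005,0.018],"turn":[0,0,0]},{"translation":[0.0003,0.0005,0.02],"turn":[0,0,0]},{"translation":[0.0003,0.0005,0.0215],"turn":[0,0,0]},{"translation":[0.0003,0.0005,0.023],"turn":[0,0,0]},{"translation":[0.0003,0.0005,0.023],"turn":[0,0,0]},{"translation":[0.0003,0.0005,0.023],"turn":[0,0,0]}]' 0.02 40
```

```text
time_s: 23.25
tool_pos: [621.5, -100.4, 136.8]
ee_rot: [0.725, 0.689, 0.002, 0.001]
wrist_force: [-13.7, 1.4, 31.3]
grip_width: 0.427
```

```bash
python3 -c "
from h import *
print(np.round(telemetry.observe()['torque'],2))"
python3 -m pendant '[{"translation":[0,0,-0.003],"turn":[0,0,0]},{"translation":[0,0,-0.006],"turn":[0,0,0]},{"translation":[0,0,-0.01],"turn":[0,0,0]},{"translation":[0,-0.0045,-0.01],"turn":[0,0,0]},{"translation":[0,-0.0045,-0.01],"turn":[0,0,0]},{"translation":[0,-0.0045,-0.005],"turn":[0,0,0]},{"translation":[0,-0.0045,-0.002],"turn":[0,0,0]},{"translation":[0,-0.0045,0],"turn":[0,0,0]},{"translation":[0,-0.0045,0],"turn":[0,0,0]},{"translation":[0,-0.0045,0],"turn":[0,0,0]}]' 0.02 40
python3 -c "
from h import *
print(np.round(telemetry.observe()['torque'],2))"
```

```text
[0.66 2.46 0.05]
time_s: 24.5
tool_pos: [617.6, -100.3, 137.2]
ee_rot: [0.725, 0.689, 0.003, 0.002]
wrist_force: [5.7, -0.9, -0.1]
grip_width: 0.424
[ 0.22 -0.99  0.35]
```

```bash
python3 -m pendant '[{"translation":[0,0.001,-0.001],"turn":[0,0,0]},{"translation":[0,0.0015,-0.001],"turn":[0,0,0]},{"translation":[0,0.0015,0],"turn":[0,0,0]},{"translation":[0,0.0015,0.0015],"turn":[0,0,0]},{"translation":[0,0.0015,0.003],"turn":[0,0,0]},{"translation":[0,0.0015,0.0045],"turn":[0,0,0]},{"translation":[0,0.0015,0.006],"turn":[0,0,0]},{"translation":[0,0.0015,0.006],"turn":[0,0,0]},{"translation":[0,0.0015,0.006],"turn":[0,0,0]},{"translation":[0,0.0015,0.006],"turn":[0,0,0]}]' 0.02 40
python3 -c "
from h import *
print(np.round(telemetry.observe()['torque'],2));s=state()
p=vision.grab_frame('side');save(p,'c7.png',(280,190,360,250),8)"
```

```text
time_s: 25.75
tool_pos: [618.6, -100.5, 136.4]
ee_rot: [0.724, 0.689, 0.002, 0.001]
wrist_force: [-28.0, 2.6, 55.9]
grip_width: 0.426
[0.55 5.3  0.17]
25.75 [ 618.6 -100.5  136.4] [[0.049, 0.999, 0.005], [0.999, -0.049, 0.001], [0.001, 0.005, -1.0]] [-28.    2.6  55.9] 0.42558084379840866
```

View pics/c7.png

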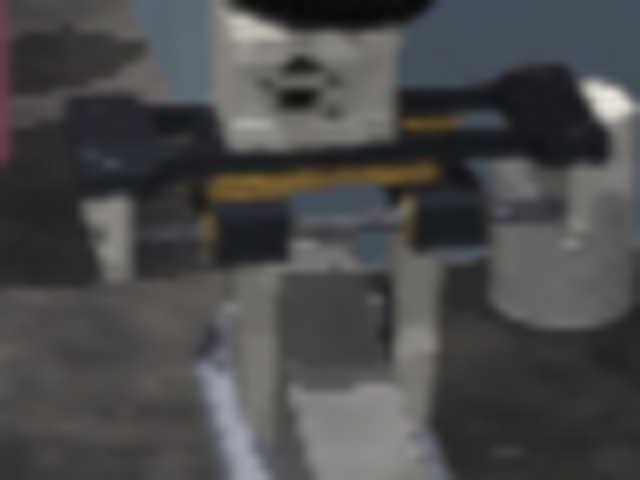

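Run:
```python
from h import *
p=vision.grab_frame("side")
crop=lambda P:((proj(p,P)-[280,190]+.5)*8-.5).round().tolist()
yv=np.array([.047,.999]);xv=np.array([.999,-.047])
C=np.array([621,-100.])
for z in(20,35):print("carr edges z",z,[ (s,b,crop([*(C+s*39*xv+b*yv),z])[0]) for s in(-1,1) for b in(-30,0,30,60)])
T=telemetry.observe()["tool_pos"][:2]+np.array([0,1.3])
print("prism top z86", [(s,b,crop([*(T+s*20*xv+b*yv),86.5])[0]) for s in(-1,1) for b in(-80,-40,0)])
f=p["frame"].astype(int)
for r in(240,246,248,250,252,256):print(r,[int(v) for v in f[r,300:346].sum(1)//3])
print(f[248,300:346].tolist())
```

```text
carr edges z 20 [(-1, -30, [244.0, 554.0]), (-1, 0, [231.0, 513.0]), (-1, 30, [219.0, 474.0]), (-1, 60, [208.0, 436.0]), (1, -30, [452.0, 537.0]), (1, 0, [436.0, 497.0]), (1, 30, [420.0, 459.0]), (1, 60, [405.0, 421.0])]
carr edges z 35 [(-1, -30, [243.0, 519.0]), (-1, 0, [231.0, 478.0]), (-1, 30, [219.0, 440.0]), (-1, 60, [208.0, 403.0]), (1, -30, [453.0, 502.0]), (1, 0, [437.0, 462.0]), (1, 30, [421.0, 424.0]), (1, 60, [406.0, 388.0])]
prism top z86 [(-1, -80, [312.0, 456.0]), (-1, -40, [293.0, 402.0]), (-1, 0, [276.0, 351.0]), (1, -80, [426.0, 448.0]), (1, -40, [404.0, 394.0]), (1, 0, [383.0, 343.0])]
240 [69, 69, 67, 68, 74, 91, 124, 152, 159, 135, 116, 116, 115, 108, 86, 79, 105, 124, 128, 128, 129, 130, 131, 134, 135, 135, 135, 135, 136, 137, 126, 117, 113, 90, 57, 47, 46, 46, 44, 43, 43, 43, 44, 44, 46, 46]
246 [69, 75, 73, 69, 68, 68, 80, 100, 135, 157, 162, 137, 103, 92, 84, 77, 79, 85, 118, 138, 138, 137, 137, 138, 139, 140, 141, 141, 140, 138, 135, 141, 128, 112, 92, 61, 42, 40, 40, 41, 43, 52, 60, 62, 60, 50]
248 [75, 77, 74, 71, 67, 67, 69, 84, 109, 145, 163, 162, 137, 1
[... 788 characters left out ...]
74], [79, 77, 75], [76, 74, 73], [73, 71, 69], [69, 68, 66], [68, 67, 66], [70, 69, 70], [82, 83, 88], [104, 108, 116], [140, 143, 154], [158, 159, 172], [157, 158, 171], [133, 135, 145], [101, 102, 110], [87, 88, 95], [84, 83, 87], [81, 80, 80], [84, 82, 81], [99, 98, 97], [123, 121, 121], [135, 134, 133], [136, 135, 134], [137, 136, 135], [137, 135, 134], [137, 136, 135], [137, 136, 135], [139, 138, 136], [139, 138, 135], [139, 137, 135], [136, 134, 132], [132, 130, 129], [128, 128, 126], [123, 122, 124], [114, 115, 121], [107, 109, 117], [83, 84, 89], [54, 54, 54], [45, 45, 43], [43, 41, 42], [43, 42, 41], [44, 43, 42], [48, 46, 45], [47, 46, 46], [49, 47, 47], [48, 46, 45], [48, 46, 45]]
```

```bash
python3 - <<'E'
from h import *
p=vision.grab_frame("top");np.save("a.npy",p["frame"])
E
python3 -m pendant '[{"translation":[0,0,-0.005],"turn":[0,0,0]},{"translation":[0,0,-0.012],"turn":[0,0,0]},{"translation":[0,0,-0.02],"turn":[0,0,0]},{"translation":[0,0,-0.025],"turn":[0,0,0]},{"translation":[0,0,-0.025],"turn":[0,0,0]},{"translation":[0,0,-0.025],"turn":[0,0,0]},{"translation":[0,0,-0.025],"turn":[0,0,0]},{"translation":[0,0,-0.025],"turn":[0,0,0]},{"translation":[0,0,-0.025],"turn":[0,0,0]},{"translation":[0,0,-0.025],"turn":[0,0,0]}]' 0.02 40
python3 - <<'E'
from h import *
p=vision.grab_frame("top");q=vision.grab_frame("side")
r=lambda f,b,s:cv2.resize(f[b[1]:b[3],b[0]:b[2]],None,fx=s,fy=s,interpolation=2)
b=(325,180,375,225);a=np.hstack([r(np.load("a.npy"),b,8),r(p["frame"],b,8)])
c=r(q["frame"],(270,195,370,250),5.6);c=np.hstack([c,np.zeros((c.shape[0],800-c.shape[1],3),np.uint8)])[:235]
cv2.imwrite("pics/c8.png",np.vstack([a,c])[:600,:800,::-1])
state()
cr=lambda P:((proj(p,P)-[325,180]+.5)*8-.5).round().tolist()
T=telemetry.observe()["tool_pos"]
print("prism +y end top corners",cr([[T[0]+s*20+4,T[1]+81.3,T[2]-50] for s in(-1,1)]), "at low pose",cr([[618.6+s*20+4,-19.2,86.4] for s in(-1,1)]))
print("wall L outer/inner top for yc -100,-105",[cr([625,y,61])[0] for y in(-5,-16,-10,-21)])
for l in("prism_mid","carriage_seat"):
  for pic in(p,q):
    for d in vision.spot_in(pic,l)[:2]:print(l,np.round(d["position"]),round(d["conf"],2))
E
```

```text
time_s: 27.15
tool_pos: [618.5, -100.6, 161.4]
ee_rot: [0.724, 0.689, 0.002, 0.001]
wrist_force: [-0.1, -0.9, -4.8]
grip_width: 0.425
27.25 [ 618.5 -100.6  161.4] [[0.049, 0.999, 0.005], [0.999, -0.049, 0.001], [0.001, 0.005, -1.0]] [-0.3  0.3 -5.9] 0.4242412723309451
prism +y end top corners [[225.0, 230.0], [224.0, 109.0]] at low pose [[220.0, 240.0], [220.0, 122.0]]
wall L outer/inner top for yc -100,-105 [[174.0, 185.0], [206.0, 185.0], [188.0, 185.0], [220.0, 185.0]]
prism_mid [618. -32. 123.] 0.81
prism_mid [471. 353. 205.] 0.76
prism_mid [520. 263.  89.] 0.91
prism_mid [ 620. -142.  101.] 0.89
carriage_seat [609. -21.  34.] 0.57
carriage_seat [ 597. -107.   37.] 0.85
carriage_seat [ 444. -280.   34.] 0.43
```

View pics/c8.png

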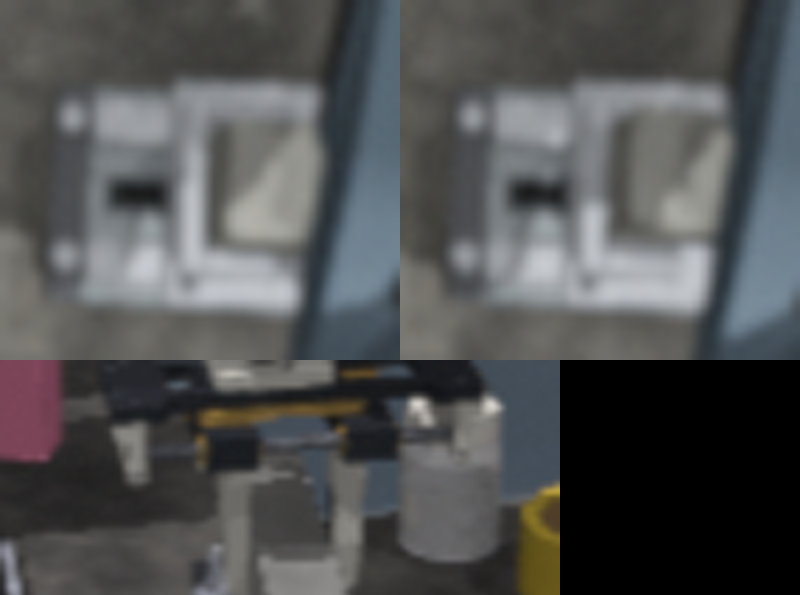

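The last permitted view shows the prism's end face too exposed (crop 208–228). Together with the side rows and the networks, that means the prism pitched about 8°, +y end up, when its end caught the carriage's left wall. I'll tilt the tool back by that much, shift slightly toward -y and lower again.

```bash
python3 -m pendant '[{"translation":[0.002,0.001,-0.006],"turn":[0,-0.04,0]},{"translation":[0.004,0.0015,-0.006],"turn":[0,-0.08,0]},{"translation":[0.006,0.0015,-0.006],"turn":[0,-0.12,0]},{"translation":[0.006,0.0015,-0.006],"turn":[0,-0.14,0]},{"translation":[0.006,0.0015,-0.006],"turn":[0,-0.14,0]},{"translation":[0.006,0.0015,-0.006],"turn":[0,-0.14,0]},{"translation":[0.006,0.0015,-0.006],"turn":[0,-0.14,0]},{"translation":[0.006,0.0015,-0.006],"turn":[0,-0.14,0]},{"translation":[0.006,0.0015,-0.006],"turn":[0,-0.14,0]},{"translation":[0.006,0.0015,-0.006],"turn":[0,-0.14,0]}]' 0.02 40
python3 - <<'E'
from h import *
s=state()
p=vision.grab_frame("top");q=vision.grab_frame("side")
for pic in(p,q):
  for d in vision.spot_in(pic,"prism_mid")[:3]:print(np.round(d["position"]),round(d["conf"],2))
# model level prism: compare edges
T=np.array(s["tool_pos"]);C=T+[0,-7.75,-69]
print("model centre",C)
cr=lambda pic,P:proj(pic,P).tolist()
y=np.array([.049,.999,0]);x=np.array([.999,-.049,0]);Z=np.array([0,0,1])
print("top view +y end: topcorner, bottomcorner",cr(p,[C+80*y+20*Z,C+80*y-20*Z]))
print("side view -y end top L/R, bottom L/R",cr(q,[C-80*y+20*Z-20*x,C-80*y+20*Z+20*x,C-80*y-20*Z-20*x,C-80*y-20*Z+20*x]))
g=cv2.cvtColor(p["frame"],cv2.COLOR_RGB2GRAY);print("top rows");[print(r,g[r,342:368].tolist()) for r in(198,201,204,207)]
g=cv2.cvtColor(q["frame"],cv2.COLOR_RGB2GRAY);print("side cols");[print(c,g[226:262,c].tolist()) for c in(322,325,328,331)]
E
```

```text
time_s: 28.7
tool_pos: [620.3, -94.7, 167.5]
ee_rot: [0.723, 0.688, -0.048, 0.05]
wrist_force: [0.4, -0.3, -6.0]
grip_width: 0.428
28.7 [620.3 -94.7 167.5] [[0.05, 0.999, -0.002], [0.989, -0.049, -0.138], [-0.138, 0.005, -0.99]] [ 0.4 -0.3 -6. ] 0.42798486241984796
[526. 270. 160.] 0.93
[476. 352. 204.] 0.59
[518. 264.  87.] 0.86
[473. 351. 127.] 0.74
[ 620. -152.  117.] 0.6
model centre [ 620.29747329 -102.45085473   98.45033199]
top view +y end: topcorner, bottomcorner [[354.0, 199.7], [353.1, 202.0]]
side view -y end top L/R, bottom L/R [[319.5, 236.9], [333.9, 235.8], [319.4, 249.7], [333.6, 248.6]]
top rows
198 [177, 171, 154, 127, 110, 109, 101, 98, 99, 100, 100, 99, 100, 100, 101, 96, 82, 63, 54, 49, 53, 54, 57, 56, 56, 57]
201 [153, 142, 115, 99, 102, 107, 102, 100, 100, 99, 99, 100, 100, 101, 100, 98, 90, 86, 86, 86, 88, 90, 91, 91, 86, 84]
204 [43, 39, 34, 54, 85, 97, 104, 104, 104, 104, 105, 104, 103, 103, 102, 96, 96, 94, 92, 93, 93, 87, 81, 79, 79, 79]
207 [156, 151, 133, 111, 102, 104, 108, 110, 110, 110, 110, 110, 110, 112, 107, 87, 72, 71, 73, 76, 77, 76, 77, 79, 78, 76]
side cols
322 [90, 125, 128, 127, 126, 127, 129, 133, 134, 132, 129, 123, 85, 82, 82, 82, 82, 80, 82, 80, 81, 81, 82, 99, 151, 179, 180, 173, 170, 166, 170, 139, 150, 151, 150, 149]
325 [128, 133, 133, 132, 128, 128, 131, 133, 135, 132, 129, 116, 87, 83, 84, 84, 84, 82, 81, 81, 79, 79, 81, 95, 122, 147, 150, 156, 178, 183, 181, 153, 156, 159, 159, 157]
328 [129, 135, 135, 133, 132, 134, 135, 136, 136, 133, 127, 100, 85, 83, 82, 81, 82, 82, 82, 81, 82, 80, 83, 93, 109, 111, 112, 112, 114, 133, 174, 158, 155, 157, 156, 157]
331 [147, 140, 141, 137, 120, 130, 130, 131, 131, 128, 123, 85, 77, 80, 80, 80, 80, 81, 80, 81, 80, 80, 82, 94, 110, 111, 110, 111, 115, 127, 128, 152, 156, 159, 157, 158]
```

```bash
python3 -m pendant '[{"translation":[0.001,0,0.008],"turn":[0,0,0]},{"translation":[0.0021,0,0.015],"turn":[0,0,0]},{"translation":[0.0028,0,0.02],"turn":[0,0,0]},{"translation":[0.0032,0,0.023],"turn":[0,0,0]},{"translation":[0.0036,0,0.026],"turn":[0,0,0]},{"translation":[0.004,0,0.029],"turn":[0,0,0]},{"translation":[0.0043,0,0.031],"turn":[0,0,0]},{"translation":[0.0045,0,0.032],"turn":[0,0,0]},{"translation":[0.0045,0,0.032],"turn":[0,0,0]},{"translation":[0.0045,0,0.032],"turn":[0,0,0]}]' 0.02 40
python3 -c "
from h import *
print(np.round(telemetry.observe()['torque'],2))"
```

```text
time_s: 30.15
tool_pos: [620.5, -94.6, 135.2]
ee_rot: [0.723, 0.688, -0.048, 0.05]
wrist_force: [0.1, 0.1, -5.0]
grip_width: 0.427
[ 0.06  0.13 -0.  ]
```

```bash
python3 -m pendant '[{"translation":[0.0003,0,0.002],"turn":[0,0,0]},{"translation":[0.0006,0,0.004],"turn":[0,0,0]},{"translation":[0.0008,0,0.006],"turn":[0,0,0]},{"translation":[0.0011,0,0.008],"turn":[0,0,0]},{"translation":[0.0014,0,0.01],"turn":[0,0,0]},{"translation":[0.0015,0,0.011],"turn":[0,0,0]},{"translation":[0.0015,0,0.011],"turn":[0,0,0]},{"translation":[0.0015,0,0.011],"turn":[0,0,0]},{"translation":[0.0015,0,0.011],"turn":[0,0,0]},{"translation":[0.0015,0,0.011],"turn":[0,0,0]}]' 0.02 40
python3 -c "
from h import *
print(np.round(telemetry.observe()['torque'],2))"
```

```text
time_s: 31.4
tool_pos: [620.7, -94.7, 124.3]
ee_rot: [0.723, 0.688, -0.048, 0.05]
wrist_force: [-1.3, 0.2, 4.3]
grip_width: 0.43
[-0.58  0.44 -0.12]
```

Seated: about 9 N net support and no side load. With the prism still held, I'll slide left gently and watch the force.

```bash
cat > fy.py <<'E'
from h import *
F=[];
for i in range(6):
    s=telemetry.observe();F.append(s["wrist_force"]);vision.grab_frame("top")
print("T",np.round(s["tool_pos"],1),"F",np.round(np.mean(F,0),1),"sd",np.round(np.std(F,0),1),s["time_s"])
E
python3 -m pendant '[{"translation":[0,0,-0.0005],"turn":[0,0,0]},{"translation":[0.001,0,-0.0006],"turn":[0,0,0]},{"translation":[0.002,0,-0.0008],"turn":[0,0,0]},{"translation":[0.003,0,-0.0009],"turn":[0,0,0]},{"translation":[0.004,0,-0.001],"turn":[0,0,0]},{"translation":[0.005,0,-0.0012],"turn":[0,0,0]},{"translation":[0.006,0,-0.0013],"turn":[0,0,0]},{"translation":[0.007,0,-0.0015],"turn":[0,0,0]},{"translation":[0.008,0,-0.0016],"turn":[0,0,0]},{"translation":[0.008,0,-0.0016],"turn":[0,0,0]}]' 0.02 40
python3 fy.py
```

```text
time_s: 32.65
tool_pos: [621.0, -86.4, 124.7]
ee_rot: [0.723, 0.688, -0.048, 0.05]
wrist_force: [-0.9, -1.0, -3.6]
grip_width: 0.43
T [621.1 -86.4 124.7] F [-0.5  0.4 -3.6] sd [0.6 0.6 0.2] 32.9
```

```bash
python3 -m pendant '[{"translation":[0.001,0,-0.0001],"turn":[0,0,0]},{"translation":[0.002,0,-0.0003],"turn":[0,0,0]},{"translation":[0.003,0,-0.0004],"turn":[0,0,0]},{"translation":[0.004,0,-0.0006],"turn":[0,0,0]},{"translation":[0.0048,0,-0.0007],"turn":[0,0,0]},{"translation":[0.0055,0,-0.0008],"turn":[0,0,0]},{"translation":[0.006,0,-0.0008],"turn":[0,0,0]},{"translation":[0.006,0,-0.0008],"turn":[0,0,0]},{"translation":[0.006,0,-0.0008],"turn":[0,0,0]},{"translation":[0.006,0,-0.0008],"turn":[0,0,0]}]' 0.02 40
python3 fy.py
```

```text
time_s: 34.2
tool_pos: [621.4, -80.5, 124.7]
ee_rot: [0.723, 0.688, -0.048, 0.05]
wrist_force: [-0.4, -4.5, -3.3]
grip_width: 0.429
T [621.4 -80.5 124.7] F [-0.5 -3.9 -3.2] sd [0.4 0.4 0.3] 34.45
```

```bash
python3 -m pendant '[{"translation":[0.0005,0,-0.0001],"turn":[0,0,0]},{"translation":[0.001,0,-0.0002],"turn":[0,0,0]},{"translation":[0.0015,0,-0.0002],"turn":[0,0,0]},{"translation":[0.0015,0,-0.0002],"turn":[0,0,0]},{"translation":[0.0015,0,-0.0002],"turn":[0,0,0]},{"translation":[0.0015,0,-0.0002],"turn":[0,0,0]},{"translation":[0.0015,0,-0.0002],"turn":[0,0,0]},{"translation":[0.0015,0,-0.0002],"turn":[0,0,0]},{"translation":[0.0015,0,-0.0002],"turn":[0,0,0]},{"translation":[0.0015,0,-0.0002],"turn":[0,0,0]}]' 0.02 40
python3 fy.py
```

```text
time_s: 35.75
tool_pos: [621.4, -79.0, 124.7]
ee_rot: [0.723, 0.688, -0.048, 0.05]
wrist_force: [-0.4, -5.0, -4.3]
grip_width: 0.429
T [621.4 -79.  124.7] F [-0.4 -5.3 -3.7] sd [0.1 0.5 0.5] 36.0
```

```bash
python3 -m pendant '[{"translation":[-0.0025,0,0.0003],"turn":[0,0,0]},{"translation":[-0.006,0,0.0008],"turn":[0,0,0]},{"translation":[-0.0095,0,0.0013],"turn":[0,0,0]},{"translation":[-0.013,0,0.0018],"turn":[0,0,0]},{"translation":[-0.0165,0,0.0023],"turn":[0,0,0]},{"translation":[-0.02,0,0.0028],"turn":[0,0,0]},{"translation":[-0.0235,0,0.0033],"turn":[0,0,0]},{"translation":[-0.027,0,0.0037],"turn":[0,0,0]},{"translation":[-0.029,0,0.004],"turn":[0,0,0]},{"translation":[-0.029,0,0.004],"turn":[0,0,0]}]' 0.02 40
python3 fy.py
```

```text
time_s: 37.3
tool_pos: [619.9, -108.5, 124.7]
ee_rot: [0.723, 0.688, -0.048, 0.05]
wrist_force: [-0.1, 0.2, -4.5]
grip_width: 0.427
T [ 620.  -108.2  124.7] F [-0.1 -0.  -4.5] sd [0.4 0.4 0.4] 37.55
```

```bash
python3 -m pendant '[{"translation":[-0.001,0,0.0001],"turn":[0,0,0]},{"translation":[-0.002,0,0.0003],"turn":[0,0,0]},{"translation":[-0.003,0,0.0004],"turn":[0,0,0]},{"translation":[-0.004,0,0.0006],"turn":[0,0,0]},{"translation":[-0.005,0,0.0007],"turn":[0,0,0]},{"translation":[-0.0055,0,0.0008],"turn":[0,0,0]},{"translation":[-0.006,0,0.0009],"turn":[0,0,0]},{"translation":[-0.006,0,0.0009],"turn":[0,0,0]},{"translation":[-0.006,0,0.0009],"turn":[0,0,0]},{"translation":[-0.006,0,0.0009],"turn":[0,0,0]}]' 0.02 40
python3 fy.py
```

```text
time_s: 38.85
tool_pos: [619.7, -114.2, 124.7]
ee_rot: [0.723, 0.688, -0.048, 0.05]
wrist_force: [-1.0, 2.4, -4.3]
grip_width: 0.43
T [ 619.7 -114.2  124.7] F [-0.3  2.1 -3.9] sd [0.3 0.2 0.4] 39.1
```

```bash
python3 -m pendant '[{"translation":[-0.0005,0,0.0001],"turn":[0,0,0]},{"translation":[-0.001,0,0.0001],"turn":[0,0,0]},{"translation":[-0.0015,0,0.0002],"turn":[0,0,0]},{"translation":[-0.002,0,0.0003],"turn":[0,0,0]},{"translation":[-0.0025,0,0.0003],"turn":[0,0,0]},{"translation":[-0.0025,0,0.0003],"turn":[0,0,0]},{"translation":[-0.0025,0,0.0003],"turn":[0,0,0]},{"translation":[-0.0025,0,0.0003],"turn":[0,0,0]},{"translation":[-0.0025,0,0.0003],"turn":[0,0,0]},{"translation":[-0.0025,0,0.0003],"turn":[0,0,0]}]' 0.02 40
python3 fy.py
```

```text
time_s: 40.4
tool_pos: [619.6, -116.7, 124.7]
ee_rot: [0.723, 0.688, -0.048, 0.05]
wrist_force: [-0.3, 4.8, -4.9]
grip_width: 0.428
T [ 619.6 -116.6  124.7] F [ 0.1  4.9 -4.4] sd [0.6 0.6 0.6] 40.65
```

```bash
python3 -c "
from h import *
np.save('r.npy',vision.grab_frame('top')['frame'])"
python3 -m pendant '[{"translation":[0.002,0,-0.0003],"turn":[0,0,0]},{"translation":[0.0045,0,-0.0006],"turn":[0,0,0]},{"translation":[0.007,0,-0.001],"turn":[0,0,0]},{"translation":[0.0095,0,-0.0013],"turn":[0,0,0]},{"translation":[0.012,0,-0.0017],"turn":[0,0,0]},{"translation":[0.0145,0,-0.002],"turn":[0,0,0]},{"translation":[0.017,0,-0.0024],"turn":[0,0,0]},{"translation":[0.0195,0,-0.0027],"turn":[0,0,0]},{"translation":[0.0215,0,-0.003],"turn":[0,0,0]},{"translation":[0.0224,0,-0.0031],"turn":[0,0,0]}]' 0.02 40
python3 fy.py
python3 - <<'E'
from h import *
p=vision.grab_frame("top");np.save("m.npy",p["frame"])
a=cv2.cvtColor(np.load("r.npy"),cv2.COLOR_RGB2GRAY);b=cv2.cvtColor(p["frame"],cv2.COLOR_RGB2GRAY)
for r in(193,196,212,215,217):print(r,a[r,338:366].tolist(),"\n   ",b[r,338:366].tolist())
E
```

```text
time_s: 42.0
tool_pos: [620.7, -93.9, 124.7]
ee_rot: [0.723, 0.688, -0.048, 0.05]
wrist_force: [-0.0, -0.7, -5.3]
grip_width: 0.425
T [620.7 -94.  124.7] F [ 0.2  0.5 -3.9] sd [0.2 0.7 0.7] 42.25
193 [154, 157, 159, 155, 148, 148, 159, 177, 185, 184, 182, 179, 179, 167, 140, 124, 151, 182, 194, 195, 180, 141, 107, 96, 96, 97, 97, 98] 
    [153, 167, 187, 193, 192, 190, 191, 191, 180, 145, 106, 95, 95, 97, 96, 97, 96, 97, 96, 82, 65, 55, 58, 66, 72, 74, 73, 74]
196 [152, 153, 155, 158, 158, 160, 178, 206, 215, 216, 216, 217, 217, 207, 170, 132, 150, 187, 192, 175, 141, 105, 94, 96, 98, 97, 96, 97] 
    [150, 158, 179, 206, 215, 214, 214, 212, 197, 155, 109, 95, 96, 96, 97, 96, 98, 97, 94, 78, 58, 53, 55, 65, 70, 68, 69, 69]
212 [170, 187, 205, 213, 215, 215, 216, 216, 217, 212, 205, 200, 200, 190, 156, 137, 168, 196, 187, 149, 121, 118, 119, 120, 120, 117, 114, 110] 
    [214, 214, 214, 214, 211, 204, 193, 166, 133, 119, 118, 117, 119, 118, 120, 118, 109, 82, 56, 48, 48, 49, 53, 58, 63, 66, 75, 87]
215 [169, 180, 182, 180, 180, 183, 187, 190, 193, 193, 190, 190, 193, 185, 170, 168, 152, 136, 128, 111, 103, 97, 94, 94, 90, 84, 76, 59] 
    [174, 180, 181, 179, 178, 179, 171, 142, 115, 110, 108, 100, 96, 92, 88, 75, 57, 42, 44, 51, 51, 49, 51, 54, 58, 64, 65, 66]
217 [133, 135, 139, 145, 150, 151, 152, 152, 153, 153, 152, 149, 148, 144, 150, 166, 158, 133, 109, 95, 87, 86, 86, 87, 84, 74, 55, 42] 
    [133, 134, 139, 143, 147, 149, 140, 114, 92, 85, 86, 85, 86, 84, 74, 54, 42, 40, 41, 46, 51, 58, 63, 66, 68, 70, 69, 71]
```

```bash
python3 -m pendant '[{"translation":[0,0,0],"turn":[0,0,0]},{"translation":[0,0,0],"turn":[0,0,0]},{"translation":[0,0,0],"turn":[0,0,0]},{"translation":[0,0,0],"turn":[0,0,0]},{"translation":[0,0,0],"turn":[0,0,0]},{"translation":[0,0,0],"turn":[0,0,0]},{"translation":[0,0,-0.015],"turn":[0,0,0]},{"translation":[0,0,-0.04],"turn":[0,0,0]},{"translation":[0,0,-0.08],"turn":[0,0,0]},{"translation":[0,0,-0.11],"turn":[0,0,0]}]' 0.062 40
python3 -m pendant '[{"translation":[0.02,-0.02,-0.02],"turn":[0,0,0]},{"translation":[0.06,-0.06,-0.03],"turn":[0,0,0]},{"translation":[0.1,-0.1,-0.04],"turn":[0,0,0]},{"translation":[0.14,-0.14,-0.05],"turn":[0,0,0]},{"translation":[0.18,-0.18,-0.05],"turn":[0,0,0]},{"translation":[0.22,-0.2,-0.05],"turn":[0,0,0]},{"translation":[0.25,-0.2,-0.05],"turn":[0,0,0]},{"translation":[0.27,-0.2,-0.05],"turn":[0,0,0]},{"translation":[0.28,-0.2,-0.05],"turn":[0,0,0]},{"translation":[0.28,-0.2,-0.05],"turn":[0,0,0]}]' 0.062 40
python3 - <<'E'
from h import *
state();p=vision.grab_frame("top");q=vision.grab_frame("side");np.save("f.npy",p["frame"])
a=cv2.cvtColor(np.load("r.npy"),cv2.COLOR_RGB2GRAY);b=cv2.cvtColor(p["frame"],cv2.COLOR_RGB2GRAY)
for r in(193,196,212):print(r,a[r,338:360].tolist(),"\n   ",b[r,338:360].tolist())
g=p["frame"].astype(int)
for r in(199,204,209):print(r,b[r,340:425].tolist())
print([b[180:225,c].tolist() for c in(370,385,400)])
for l in("prism_mid","carriage_seat","tin_a","jar"):
  for pic in(p,q):
    for d in vision.spot_in(pic,l)[:4]:print(l,np.round(d["position"]),round(d["conf"],2))
E
```

```text
time_s: 43.6
tool_pos: [621.1, -78.5, 236.4]
ee_rot: [0.723, 0.688, -0.048, 0.05]
wrist_force: [0.6, -0.2, -0.2]
grip_width: 0.669
time_s: 44.85
tool_pos: [435.3, 215.1, 245.8]
ee_rot: [0.723, 0.688, -0.048, 0.05]
wrist_force: [-0.1, 0.1, 0.1]
grip_width: 0.664
44.85 [435.3 215.1 245.8] [[0.049, 0.999, 0.001], [0.989, -0.049, -0.138], [-0.138, 0.007, -0.99]] [-0.1  0.1  0.1] 0.6644468863781916
193 [154, 157, 159, 155, 148, 148, 159, 177, 185, 184, 182, 179, 179, 167, 140, 124, 151, 182, 194, 195, 180, 141] 
    [204, 205, 201, 193, 186, 184, 186, 186, 173, 143, 125, 153, 192, 196, 167, 145, 145, 148, 153, 156, 153, 149]
196 [152, 153, 155, 158, 158, 160, 178, 206, 215, 216, 216, 217, 217, 207, 170, 132, 150, 187, 192, 175, 141, 105] 
    [204, 205, 207, 210, 210, 210, 210, 209, 198, 162, 131, 152, 188, 184, 151, 143, 150, 152, 156, 157, 155, 152]
212 [170, 187, 205, 213, 215, 215, 216, 216, 217, 212, 205, 200, 200, 190, 156, 137, 168, 196, 187, 149, 121, 118] 
    [209, 208, 209, 209, 206, 199, 195, 195, 187, 159, 150, 180, 188, 178, 175, 172, 165, 159, 157, 155, 151, 147]
199 [167, 
[... 1616 characters left out ...]
163, 156, 137, 125, 151, 183, 193, 191, 192, 192, 176, 129, 76, 67, 70, 73], [95, 94, 91, 94, 93, 92, 90, 81, 68, 59, 58, 67, 100, 134, 149, 153, 151, 157, 166, 166, 165, 164, 162, 161, 160, 159, 158, 157, 158, 162, 161, 152, 127, 113, 133, 161, 178, 185, 188, 186, 167, 123, 77, 66, 69]]
prism_mid [486. 366. 220.] 0.95
prism_mid [616. -99.  74.] 0.75
prism_mid [468. 351. 102.] 0.9
prism_mid [520. 263.  86.] 0.88
prism_mid [ 616. -123.   75.] 0.72
carriage_seat [ 601. -106.   34.] 0.65
carriage_seat [598. -84.  38.] 0.72
tin_a [ 440. -159.   33.] 0.8
tin_a [ 447. -266.   37.] 0.55
tin_a [ 445. -282.   34.] 0.78
tin_a [ 441. -182.   32.] 0.58
jar [751.  89.  94.] 0.83
jar [751.  65.  56.] 0.67
```

```bash
python3 -c "
from rig import finish_job;print(finish_job())"
```

```text
the job is handed in; nothing more can be done
None
```

I finished the job and handed it in at about 45 s of the 69 s allowed. The prism lies in the carriage, and the carriage is about midway between the two buffers.

- **Tipping:** I stood the small grey prism against the board's left end, let go, and pushed it over. The top picture showed it lying on the board, centred about 50 mm from the edge.
- **Laying it in the carriage:** My first try caught an edge of the carriage, most likely its left wall. It tilted the prism about 8° in the grip and pressed up to 56 N at the wrist (limit 120 N). I lifted it, tilted the tool back, shifted a few mm to the right and lowered it onto the floor with no side load.
- **Buffers:** Sliding left gave 3.9 N, then 5.3 N; sliding right gave 2.1 N, then 4.9 N. I could not read the feelers, so these wrist forces are the only evidence of buffer contact. Each buffer was pushed in about 3 to 4 mm, and they put the free play at about 23 mm.
- **Last checks:**
    - **Carriage position:** it had moved about 14 mm from the right-hand position in the pictures, against 14.6 mm intended, so about 11 mm is free on each side.
    - **Prism:** it looks flat, full length between the walls.
    - **Tins and jar:** they read the same as at the start within a few mm.
    - **Robot:** the arm was clear, with wrist force near zero.
- **Disagreements:** The network placed the carriage seat several mm off my own measurement, so I relied on the pictures and forces. I had used all 12 picture views by then, so the last checks used image numbers only.

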